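# Break the seal and take the top dish from a sealed stack

## Task

Three aluminium dishes of vacuum parts are plugged into one another in their carrying rack, each gripped by the rubber seal round the foot of the dish above, so a dish that is simply pulled straight up brings the ones below with it. Swing the rack's keeper well aside, lever the top dish's seal loose by pressing its red thumb pad gently until the dish pops up, then lift off that dish alone, level and with its ring still in it, and set it down flat in the empty end of the parts tray beside the rack (the one with only a clamp and a reducer in it). The two lower dishes stay plugged together where they are, and the other things on the desk and in the tray are left alone.

Things in the scene. Friction and masses are not known exactly. Their poses are not given: they have to be found in the camera images.
- rack: Carrying rack, fixed: dark steel base 145 x 92 x 8 mm; four 8 mm posts (tops 55 mm up, 35 mm from the stack axis) guide the two lower dishes sideways, nothing holds them down; one 13 mm pillar 58 mm from the axis towards its +x. Origin on the desk top on the stack's axis. The thumb levers fan out round its -x (middle -x, the lower two 30 degrees either side), each above a pin.
- keeper (a joint): Swivel keeper, a flat steel bar 14 x 6 mm that turns level about the top of the pillar, 2.5 mm above the top dish's rim. 0 = across the stack, pointing to the rack's -x; grows as it swings round towards the rack's -y (anticlockwise seen from above), stop at 2.1 rad. Stays where it is left (friction about 0.06 Nm).
- keeper_knob (a point): Middle of the upright black knob (15 mm diameter, 24 mm tall, its foot 3 mm above the bar) at the free end of the keeper, 82 mm from the hinge, about 106 mm above the desk. Meant to be pushed sideways.
- keeper_hinge (a point): Point on the keeper's vertical hinge axis, level with keeper_knob.
- dish_top: Top dish, turned aluminium, 60 mm outside diameter, 30 mm high, about 0.16 kg with its ring. Origin at the centre of its underside; axes as the rack's while stacked. Foot 45 mm wide, 8 mm high, with the black seal, plugged into the dish below; straight outer wall from z 11 to 30 mm; bowl 48 mm wide. Dishes are stacked 22 mm apart: fingers more than 18 mm below this rim reach the next dish.
- dish_top_thumb (a point): Middle of the top of the red thumb pad (8 x 20 mm, 3 mm proud) at the end of the top dish's lever (20 mm wide, 5 mm thick, level with the rim, to the dish's -x): 54.5 mm from its axis, 33 mm above its underside. Pressed with 7 to 12 N it gives with a snap after 2 to 3 mm of travel and the force drops to about 2 N; at about 5 mm the lever meets a fixed stop pin.
- dish_top_seat (a point): Edge of the top dish's seat on the lever side, 26 mm from its axis, 8 mm above its underside: the dish tips about it when the thumb pad is pressed, the far side rising. Straight up the seal holds with about 7 to 9 N, more than the lower dishes weigh. Popped, the dish stays cocked by 0.06 to 0.16 rad, resting on its seal with the far side high, and lifts freely.
- dish_mid: Middle dish, the same part, origin at the centre of its underside; its rim is 30 mm above. Stays in the rack.
- dish_bottom: Bottom dish, the same part, standing on the rack's base. Stays in the rack.
- ring_top: Centring ring with black O-ring, 33 mm diameter, 8 mm high, lying loose in the top dish; origin at the centre of its underside, 11 mm above the dish's underside.
- tray: Folded stainless parts tray, fixed, 208 mm (its x) by 303 mm (its y), walls 17 mm high, floor 2 mm thick. Origin under its centre. A clamp and a reducer lie in its -y half; its +y half is empty.
- tray_empty_end (a point): Point on the tray's floor in the middle of its empty half, 72 mm from the tray's centre towards its +y.
- clamp: Aluminium flange clamp with wing nut, 56 x 74 x 27 mm, lying in the tray's -y half. Bystander.
- reducer: Grey conical flange reducer, 55 mm diameter, 48 mm high, standing in the tray's -y half. Bystander.
- spanner: Combination spanner, 174 mm long, on the desk. Bystander.
- marker: Marker pen, 130 mm long, on the desk. Bystander.
- blank: Blank flange, a grey metal disc 55 mm diameter, 9 mm thick, on the desk. Bystander.
Not all that is in view belongs to the job. What is shaped like the dish_mid but blue or turquoise is not meant.

How it is judged (in metres and radians):
On the way, in this order (a step that is already met when the one before it is completed fails the run):
1. the keeper is swung well aside (past 1.2 rad) (value of joint keeper above 1.2 rad), for 0.1 s.
2. the top dish's seal is popped: it is tipped (over 0.05 rad) with its thumb pad pressed more than 1.4 mm down (angle between dish_top's own z axis and vertical above 0.05 rad and z of dish_top_thumb in the frame of rack below 0.0836 m), for 0.1 s.
3. the top dish is clear of the stack (more than 35 mm above the middle dish's underside) while the middle dish has stayed within 6 mm of its place (z of dish_top in the frame of dish_mid above 0.035 m and distance of dish_mid from where it was at the start of the episode below 0.006 m), for 0.1 s.
At the end, for the whole second after the job is handed in: Top dish released, at rest and flat (0.06 rad) on the floor of the tray's empty half (within 70 mm of its long centre line, 15 to 118 mm from its middle), ring in it (14 mm of its centre); lower dishes upright, within 4 mm of their start; other things moved under 20 mm (x of dish_top in the frame of tray between -0.07 and 0.07 m and y of dish_top in the frame of tray between 0.015 and 0.118 m and z of dish_top in the frame of tray below 0.005 m and angle between dish_top's own z axis and vertical below 0.06 rad and linear speed of dish_top below 0.02 m/s and horizontal distance between ring_top and dish_top below 0.014 m and z of ring_top in the frame of dish_top below 0.016 m and distance of each of dish_mid, dish_bottom from where it was at the start of the episode below 0.004 m and angle between dish_mid's own z axis and vertical below 0.05 rad and distance of each of clamp, reducer, spanner, marker, blank from where it was at the start of the episode below 0.02 m); the robot touches nothing.
It fails at once if the middle or bottom dish is pulled more than 12 mm from its place (distance of any of dish_mid, dish_bottom from where it was at the start of the episode above 0.012 m).
It fails at once if the lever is driven against its stop pin, or the top dish against the rack, with more than 30 N (contact force between dish_top and rack above 30 N).
It fails at once if the top dish is tipped more than 0.45 rad (angle between dish_top's own z axis and vertical above 0.45 rad).
It fails at once if the ring falls out of the top dish (distance between ring_top and dish_top above 0.035 m).
It fails at once if a bystander is moved more than 30 mm (distance of any of clamp, reducer, spanner, marker, blank from where it was at the start of the episode above 0.03 m).
It also fails if it takes over 54 s, if anything falls off the work surface, if the arm or the gripper's body presses on something with over 40 N, if the wrist force passes 120 N, or if a joint passes its speed limit or range.

## Robot

A 7-joint arm with a two-finger parallel gripper is mounted at the origin on a cart in front of the work surface, level with it; the furniture and walls round the work are solid. World frame = base frame: x ahead of the robot, y to its left, z up, the work surface at z = 0. Lengths are in mm, angles in rad, forces in N, time in s.
With the tool pointing down it reaches from about 400 to 925 mm from the base axis. Payload 4.1 kg.
Tool frame: the origin (TCP) lies at the very end of the fingers, on their centre line; the grasp point (between the pads) lies ctrl.pinch_z behind it (ctrl.pinch_z is the distance from the TCP to the grasp point, in mm); z points along the fingers, y is the direction in which the jaws open and shut (so a half turn about z gives the same grasp; the last joint's range is limited). The gripper opens to 85 mm and grips with 20 to 120 N. Pads are 22 mm wide; open, the fingers measure 114 mm over their backs; the gripper's body (76 mm by 85 mm) begins 54 mm behind the grasp point. The pads swing forward as they close: fully open they stand 13 mm farther back than shut.
Start: joints at [1.029, 0.398, 0.045, 1.537, -0.019, 1.207, -0.051], TCP at [278.546, -587.329, 231.347] pointing down, gripper open.
Joint ranges: [-2.82, 2.82], [-0.49, 2.23], [-1.37, 1.46], [0, 2.46], [-1.36, 4.5], [0.23, 2], [-2.94, 2.94]. Speed limits (rad/s): [2.57, 2.57, 3.14, 3.14, 3.14, 3.14, 3.14].

## Interface

Orientations are given as a 3x3 rotation matrix whose columns are the frame's x, y, z axes.
In Python, from bench import sensors, viewer, ctrl gives the robot as it stands. The module is installed in compiled form; this text tells all that it offers.
- The arm moves only by the shell command python3 -m jog 'ROWS' [OPENING] [FORCE]. ROWS is JSON, a list that holds one entry, the list of rows, each a list of 6 numbers: the shift along the tool's x, y, z in mm, then the turn, a rotation vector about the tool's x, y, z in rad. In form: [[[tx, ty, tz, rx, ry, rz], ...]]. A call has 1 to 12 rows; each row shifts and turns the commanded pose from where the row before left it, along the tool's axes as they then stand; what a row does not reach is not made up. A row lasts 1/8 s, in which the tool goes at most 62.5 mm and 10.7 degrees, less where a joint would pass 70% of its speed; a pose out of reach is approached as far as the arm can. A call is refused whole if a number of a shift passes 62.5 or a number of a turn 0.188, either way. A call with a gripper value outside its range is refused whole. OPENING is the closure, from 0 (fully open) to 1 (shut), set as the call begins (- or left out, the last holds). The fingers move at their own pace and stop on an object; FORCE is the grip in N (left out, the last holds). Time passes only in rows, so rows that do not move let the fingers close. It gives the time, the measured TCP pose, the force and the opening at its end, in the units of the state.
- sensors.observe(): the state, without advancing time (a new reading comes with each control period).
- viewer.get_image(name): name is "side" or "top"; returns a dict with "frame" (420x560x3 uint8, blue, green, red), "fx", "fy", "cx", "cy" (pixels), "pose" (4x4, takes a point from camera to world coordinates). Camera axes: x right, y down, z forward; pixel columns grow to the right and rows downward; lengths in mm; the calibration is good to about 2 mm. A picture is of the moment at which its call begins. There is no depth.
- ctrl.hand_in(): hands the job in, once; it reports no verdict.
The state is a dict: "time": time; "q": joint angles; "qvel": joint speeds; "joint_efforts": joint torques, N m; "eef_pos": TCP position; "orientation": TCP orientation; "ft_force": force on the tool from outside, world axes, zero at the start; "moment": the same for the moment, N m; "opening": finger opening in mm.
Only numpy, scipy, OpenCV 4.12 (cv2) and the standard library are available. Lean on these libraries where they do the work, as an engineer would, in place of code of your own. Each camera call takes 0.05 s, during which the arm holds its last target. There are 200 camera calls.

## Working session

There is one attempt and no reset: what is moved stays moved. The work goes in short steps, Python scripts to look and compute and a shell command to move; the robot and the scene stay as the last step left them, time stands still between calls to the robot, and variables do not carry over. Pictures are saved under pics/ and viewed, on a budget of 10 in all, crops included, one or two more only if the job needs it, and the job is handed in when it is done.

```bash
mkdir -p pics; cat > h.py <<'E'
import numpy as np, cv2
from bench import sensors, viewer, ctrl
def shot(n,name):
    d=viewer.get_image(n); cv2.imwrite(f'pics/{name}.png',d['frame']); np.savez(f'pics/{name}.npz',**d); return d
def load(name): return dict(np.load(f'pics/{name}.npz'))
def ray(d,u,v):
    P=d['pose']; r=P[:3,:3]@np.array([(u-d['cx'])/d['fx'],(v-d['cy'])/d['fy'],1.]); return P[:3,3],r
def onz(d,u,v,z):
    o,r=ray(d,u,v); return o+r*(z-o[2])/r[2]
def proj(d,p):
    P=d['pose']; c=P[:3,:3].T@(np.asarray(p,float)-P[:3,3]); return np.array([d['fx']*c[0]/c[2]+d['cx'],d['fy']*c[1]/c[2]+d['cy']])
def tri(d1,a,d2,b):
    o1,r1=ray(d1,*a);o2,r2=ray(d2,*b)
    s=np.linalg.lstsq(np.c_[r1,-r2],o2-o1,rcond=None)[0]
    p,q=o1+r1*s[0],o2+r2*s[1]; return (p+q)/2,np.linalg.norm(p-q)
E
python3 - <<'E'
from h import *
a=shot('top','t0');b=shot('side','s0')
for d in(a,b): print(np.round(d['pose'],3).tolist(),d['fx'],d['cx'],d['cy'])
s=sensors.observe(); print({k:np.round(v,3).tolist() for k,v in s.items()}, ctrl.pinch_z)
E
```

```text
[[-0.026, -0.986, 0.164, 412.011], [-1.0, 0.024, -0.019, 315.731], [0.014, -0.164, -0.986, 1090.494], [0.0, 0.0, 0.0, 1.0]] 460.1541094011845 287.3060687137047 207.33829983911667
[[0.954, -0.141, 0.264, 322.333], [-0.3, -0.445, 0.844, -458.279], [-0.002, -0.884, -0.467, 526.484], [0.0, 0.0, 0.0, 1.0]] 424.95840422727593 280.0068787045233 204.17271399656113
{'time': 0.1, 'q': [1.029, 0.399, 0.045, 1.538, -0.019, 1.207, -0.051], 'qvel': [0.0, -0.002, 0.002, -0.002, 0.001, -0.001, 0.001], 'joint_efforts': [0.003, -47.626, 1.37, -25.495, 0.012, 0.005, -0.0], 'eef_pos': [278.264, -586.812, 230.374], 'orientation': [[0.904, 0.429, -0.001], [0.429, -0.904, 0.001], [-0.0, -0.002, -1.0]], 'ft_force': [-0.055, -0.542, -0.919], 'moment': [0.047, -0.022, -0.062], 'opening': 85.57} 18.700000000000003
```

View pics/t0.png

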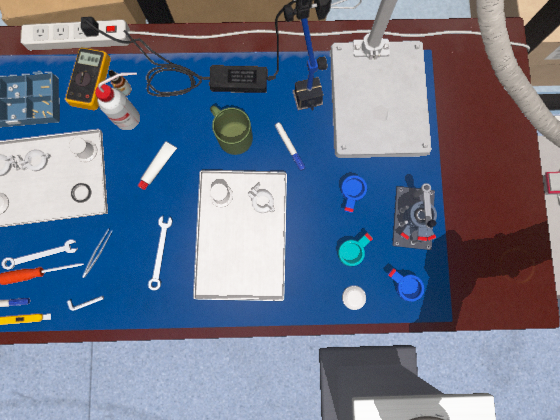

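View pics/s0.png

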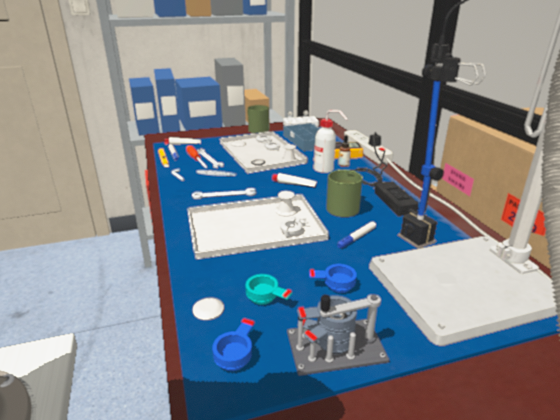

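The top view shows the stack in its rack at about (415,215), and at about (335,325) in the side view. The lookalikes are the blue dishes at (353,187) and (408,285), the turquoise one at (352,250), and the blank at (354,297). The target tray, with the reducer and clamp at the top, is at (240,235). The other tray at (50,170) holds more parts. I'll check the choice in one close crop.

```bash
python3 - <<'E'
from h import *
a=cv2.imread('pics/t0.png')[175:260,380:450]; b=cv2.imread('pics/s0.png')[280:375,275:395]
A=cv2.resize(a,None,fx=5.7,fy=5.7,interpolation=2); A=A[:, :398]
B=cv2.resize(b,None,fx=3.3,fy=3.3,interpolation=2)
c=np.zeros((490,800,3),np.uint8); c[:min(490,A.shape[0]),:A.shape[1]]=A[:490]; c[:B.shape[0],402:402+B.shape[1]]=B[:, :398]
cv2.imwrite('pics/c0.png',c)
E
```

```text
(no output)
```

View pics/c0.png

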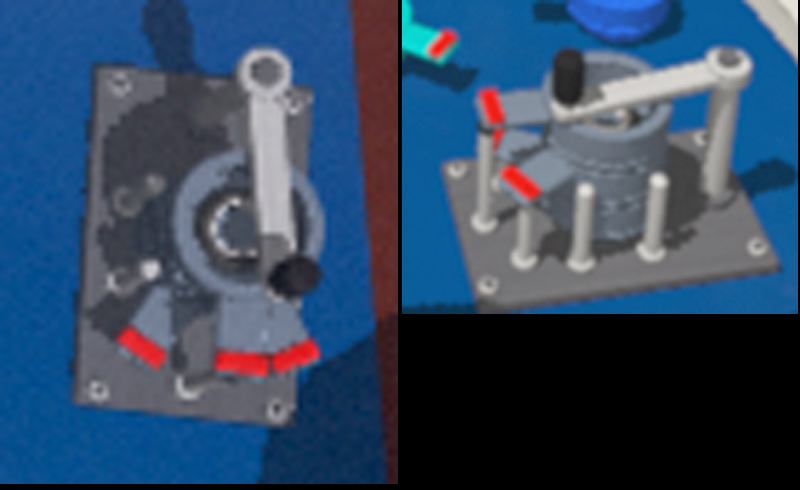

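The crop confirms the steel stack. The middle red pad at top px (422,239) and side px (302,312) belongs to the top dish. The keeper hinge is at top px (427,188) and the knob at about (432,223). Now I'll compute the poses.

```bash
cat > meas.py <<'E'
from h import *
a=load('t0');b=load('s0')
f=lambda x,y:(380+x/5.7-.4,175+y/5.7-.4)
g=lambda x,y:(275+(x-402)/3.3-.35,280+y/3.3-.35)
for n,d in(('t',a),('s',b)):
    hsv=cv2.cvtColor(d['frame'],cv2.COLOR_BGR2HSV); m=(((hsv[...,0]<8)|(hsv[...,0]>172))&(hsv[...,1]>170)&(hsv[...,2]>120)).astype(np.uint8)
    k,_,st,c=cv2.connectedComponentsWithStats(m)
    for i in range(1,k):
        if st[i,4]>8 and 270<c[i][0]<450 and 200<c[i][1]<345: print(n,st[i],c[i].round(1),onz(d,*c[i],85)[:2].round(1))
print('thumb',tri(a,f(242,363),b,g(490,105)))
print('hinge z~100',onz(a,*f(267,72),97),onz(b,*g(733,55),97), tri(a,f(267,72),b,g(731,58)))
print('knob top z118',onz(a,*f(295,275),112),tri(a,f(295,275),b,g(568,78)))
print('dish rim',onz(a,*f(249,222),82))
for p in((97,65),(312,90),(75,402),(290,427)): print('base corner t',onz(a,*f(*p),8).round(1))
for p in((443,168),(778,268),(480,308)): print('base corner s',onz(b,*g(*p),8).round(1))
# tray
hsv=cv2.cvtColor(a['frame'],cv2.COLOR_BGR2HSV); m=((hsv[...,1]<60)&(hsv[...,2]>150)).astype(np.uint8); m[:, :185]=0;m[:,300:]=0;m[:160]=0
c=max(cv2.findContours(m,0,2)[0],key=cv2.contourArea); r=cv2.minAreaRect(c); bx=cv2.boxPoints(r); print(bx)
q=np.array([onz(a,*p,17)[:2] for p in bx]); print(q.round(1),q.mean(0),[np.linalg.norm(q[i]-q[i-1]).round() for i in range(4)])
for p in((220,190),(262,198),(354,297),(352,250),(408,285),(353,187)): print(p,onz(a,*p,10).round())
E
python3 meas.py
```

```text
t [345 208   8   4  19] [348.6 209.1] [571.6 160.9]
t [365 233   7   8  22] [368.2 236.6] [509.4 120.7]
t [401 233   8   6  23] [404.3 235.4] [510.   40.9]
t [418 235  18   6  54] [426.4 237.7] [503.8  -7.5]
t [389 269   7   8  24] [391.8 272.2] [430.5  73.8]
s [311 270   3   6  17] [312.1 272.4] [549.8  85.7]
s [284 290   7   7  22] [286.8 292.8] [491.9  47.9]
s [299 307   7  10  40] [301.9 311.6] [ 5.e+02 -4.e-01]
s [306 330  10  10  45] [310.3 334.6] [495.2 -47.9]
thumb (array([501.45191436,   2.04769069,  83.18756227]), np.float64(2.8556139341502096))
hinge z~100 [614.53719573 -12.24910033  97.        ] [613.66577656 -14.59331332  97.        ] (array([614.55215953, -13.01349074,  93.89117073]), np.float64(1.2840565359490683))
knob top z118 [533.02638034 -11.9495829  112.        ] (array([532.41312016, -13.9917602 , 104.37079954]), np.float64(3.205508806765022))
dish rim [558.01666584  -5.5767512   82.        ]
base corner t [637.4  30.4   8. ]
base corner t [624.5 -60.2   8. ]
base corner t [495.2  48.9   8. ]
base corner t [482.6 -39.7   8. ]
base corner s [491.6  43.9   8. ]
base corner s [620.4 -63.8   8. ]
base corner s [480.3 -43.5   8. ]
[[192.7981  298.89383]
 [195.42798 170.02914]
 [286.47168 171.88718]
 [283.8418  300.75186]]
[[383.5 516.8]
 [685.7 512.7]
 [676.2 295.3]
 [373.7 309.2]] [529.78749906 408.51273256] [np.float64(208.0), np.float64(302.0), np.float64(218.0), np.float64(303.0)]
(220, 190) [637. 455.  10.]
(262, 198) [615. 355.  10.]
(354, 297) [378. 147.  10.]
(352, 250) [486. 146.  10.]
(408, 285) [402.  20.  10.]
(353, 187) [637. 136.  10.]
```

```bash
python3 -m jog '[[[0,0,0,0,0,0.148],[0,0,0,0,0,0.148],[0,0,0,0,0,0.147],[25,-55,0,0,0,0],[25,-55,0,0,0,0],[25,-55,0,0,0,0],[25,-55,0,0,0,0],[25,-55,0,0,0,0],[25,-55,0,0,0,0],[25,-55,0,0,0,0],[25,-55,0,0,0,0],[25,-55,0,0,0,0]]]' 1 30; python3 -c "
from bench import sensors;import numpy as np
s=sensors.observe();print(s['q'],np.round(s['orientation'],3).tolist())"
```

```text
time: 1.6
eef_pos: [503.9, -90.6, 231.2]
orientation: [[1.0, -0.0, -0.0], [-0.0, -1.0, -0.0], [-0.0, 0.0, -1.0]]
ft_force: [0.9, -0.3, -0.4]
opening: -0.1
[ 0.28930727  0.15747781 -0.21814741  1.85648028  0.03785534  1.13161745
 -1.51347141] [[1.0, -0.0, -0.0], [-0.0, -1.0, -0.0], [-0.0, 0.0, -1.0]]
```

```bash
python3 -m jog '[[[10,-40,0,0,0,0],[10,-40,0,0,0,0],[9,-35,0,0,0,0],[0,0,45,0,0,0],[0,0,45,0,0,0],[0,0,15,0,0,0],[0,0,0,0,0,0]]]'; python3 - <<'E'
from h import *
a=shot('top','t1');b=shot('side','s1')
A=cv2.resize(a['frame'][165:265,370:465],None,fx=4.2,fy=4.2,interpolation=2);B=cv2.resize(b['frame'][250:380,255:395],None,fx=2.8,fy=2.8,interpolation=2)
c=np.zeros((420,800,3),np.uint8);c[:A.shape[0],:A.shape[1]]=A;c[:B.shape[0],402:402+B.shape[1]]=B;cv2.imwrite('pics/c1.png',c)
E
```

```text
time: 2.48
eef_pos: [532.2, 22.5, 125.8]
orientation: [[1.0, -0.0, -0.002], [-0.0, -1.0, -0.0], [-0.002, 0.0, -1.0]]
ft_force: [0.3, 0.1, 1.1]
opening: -0.3
```

View pics/c1.png

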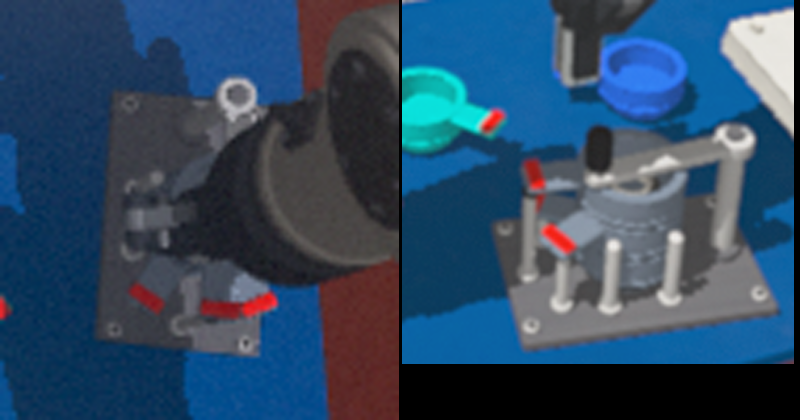

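```bash
python3 -m jog '[[[0,0,14,0,0,0],[0,0,14,0,0,0],[0,7,0,0,0,0],[0,6,0,0,0,0],[0,0,0,0,0,0]]]' && python3 -m jog '[[[-2.3,11.7,0,0,0,-0.14],[-2.3,11.7,0,0,0,-0.14],[-2.3,11.7,0,0,0,-0.14],[-2.3,11.7,0,0,0,-0.14],[-2.3,11.7,0,0,0,-0.14],[-2.3,11.7,0,0,0,-0.14],[-2.3,11.7,0,0,0,-0.14],[-2.3,11.7,0,0,0,-0.14],[-2.3,11.7,0,0,0,-0.14],[-2.3,11.7,0,0,0,-0.14],[-2.3,11.7,0,0,0,-0.14],[-2.3,11.7,0,0,0,-0.14]]]'; python3 - <<'E'
from h import *
a=shot('top','t2');b=shot('side','s2')
A=cv2.resize(a['frame'][165:265,370:465],None,fx=4.2,fy=4.2,interpolation=2);B=cv2.resize(b['frame'][250:380,255:395],None,fx=2.8,fy=2.8,interpolation=2)
c=np.zeros((420,800,3),np.uint8);c[:A.shape[0],:A.shape[1]]=A;c[:B.shape[0],402:402+B.shape[1]]=B;cv2.imwrite('pics/c2.png',c)
E
```

```text
time: 3.2
eef_pos: [532.9, 8.7, 98.5]
orientation: [[1.0, -0.002, 0.001], [-0.002, -1.0, -0.0], [0.001, 0.0, -1.0]]
ft_force: [-0.3, 0.3, 0.4]
opening: -0.0
time: 4.7
eef_pos: [601.8, -97.1, 98.5]
orientation: [[-0.113, 0.994, -0.0], [0.994, 0.113, -0.0], [-0.0, -0.0, -1.0]]
ft_force: [-0.7, 0.7, -0.9]
opening: -0.0
```

View pics/c2.png

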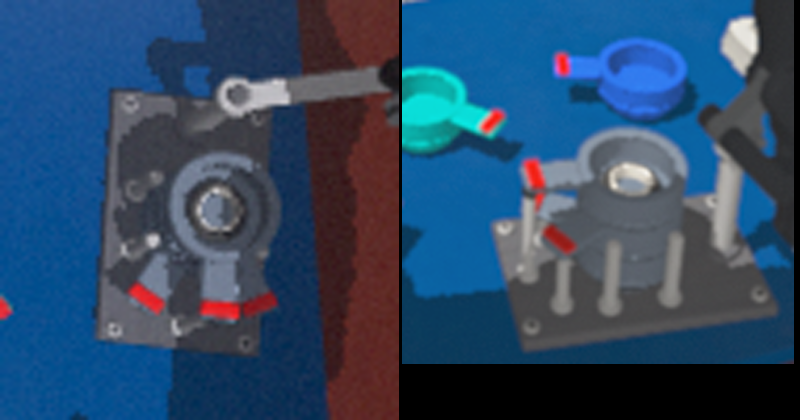

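The keeper now lies off the stack towards the right of the top view, at about 1.75 rad. The rim is clear at top px (422.6,213.3) and the thumb pad is at (422,238.5). I'll refine these, then back off and turn.

```bash
python3 -m jog '[[[0,-20,0,0,0,0],[0,0,-45,0,0,0],[0,0,-45,0,0,0],[0,0,0,0,0,-0.148],[0,0,0,0,0,-0.148],[0,0,0,0,0,-0.148],[0,0,0,0,0,-0.148],[0,0,0,0,0,-0.148],[0,0,0,0,0,-0.148],[0,0,0,0,0,-0.148],[0,0,0,0,0,-0.148],[0,0,0,0,0,-0.148]]]'; python3 - <<'E'
from h import *
a=load('t2');b=load('s2')
f=lambda x,y:(370+x/4.2-.38,165+y/4.2-.38)
g=lambda x,y:(255+(x-402)/2.8-.32,250+y/2.8-.32)
print('rim outer L/R/T',[onz(a,*f(*p),82)[:2].round(1) for p in((170,205),(282,205),(222,150))])
print('ring',onz(a,*f(219,209),72).round(1), onz(b,*g(632,180),72).round(1))
for n,d,box in(('t',a,(400,440,225,245)),('s',b,(290,325,295,345))):
    hsv=cv2.cvtColor(d['frame'],cv2.COLOR_BGR2HSV); m=(((hsv[...,0]<8)|(hsv[...,0]>172))&(hsv[...,1]>150)&(hsv[...,2]>70)).astype(np.uint8)
    k,_,st,c=cv2.connectedComponentsWithStats(m)
    for i in range(1,k):
        x,y=c[i]
        if st[i,4]>5 and box[0]<x<box[1] and box[2]<y<box[3]: print(n,st[i],c[i].round(1),onz(d,x,y,85)[:2].round(1))
print('thumb',onz(a,*f(220,310),85),onz(b,*g(533,175),85),'exp',proj(a,[502.5,1.2,85]))
print('hinge',onz(a,*f(237,96),97))
s=sensors.observe();print(s['q'].round(2) if hasattr(s['q'],'round') else s['q'])
E
```

```text
time: 6.3
eef_pos: [581.5, -98.9, 188.5]
orientation: [[-0.992, 0.127, 0.0], [0.127, 0.992, -0.001], [-0.0, -0.001, -1.0]]
ft_force: [0.0, -0.4, 0.0]
opening: 0.2
rim outer L/R/T [array([559. ,  23.9]), array([557.6, -35.7]), array([587.9,  -6. ])]
ring [557.7  -5.2  72. ] [554.6  -8.   72. ]
t [401 232   8   8  29] [404.6 235.5] [509.7  40.3]
t [418 235  18   6  58] [426.3 237.8] [503.6  -7.2]
s [299 307   7  10  47] [302.  311.6] [ 5.001e+02 -3.000e-01]
s [303 319   2   4   7] [303.4 320.3] [495.8 -18.3]
s [306 331  11   9  48] [310.8 335. ] [495.5 -48.8]
thumb [502.3660657    2.37313248  85.        ] [498.94517148  -1.2751308   85.        ] exp [422.52649669 238.35550454]
hinge [614.00318817 -11.33149029  97.        ]
[ 0.77  0.44 -0.88  1.72  0.37  1.16  1.22]
```

```bash
python3 -m jog '[[[31,29.5,0,0,0,0],[31,29.5,0,0,0,0],[31,29.3,0,0,0,0],[0,0,40,0,0,0],[0,0,40,0,0,0],[0,0,15,0,0,0],[0,0,2,0,0,0],[0,0,2,0,0,0],[0,0,2,0,0,0],[0,0,0,0,0,0]]]'
```

```text
time: 7.55
eef_pos: [501.5, 0.5, 87.8]
orientation: [[-0.992, 0.13, 0.001], [0.13, 0.992, -0.0], [-0.001, -0.0, -1.0]]
ft_force: [0.1, -0.4, 0.7]
opening: -0.1
```

```bash
for i in 1; do python3 -m jog '[[[0,0,1,0,0,0],[0,0,1,0,0,0],[0,0,0.7,0,0,0],[0,0,0,0,0,0]]]'; python3 -m jog '[[[0,0,0.7,0,0,0],[0,0,0,0,0,0]]]' | grep -E 'eef|force';python3 -m jog '[[[0,0,0.7,0,0,0],[0,0,0,0,0,0]]]'| grep -E 'eef|force'; done
```

```text
time: 8.05
eef_pos: [501.0, 0.6, 84.8]
orientation: [[-0.992, 0.129, -0.0], [0.129, 0.992, -0.0], [0.0, -0.0, -1.0]]
ft_force: [-1.6, -0.7, 4.8]
opening: 0.2
eef_pos: [500.6, 0.6, 84.2]
ft_force: [-3.1, 0.8, 6.6]
eef_pos: [500.2, 0.7, 83.6]
ft_force: [-4.9, -0.4, 8.9]
```

```bash
for i in 1 2 ; do python3 -m jog '[[[0,0,0.7,0,0,0],[0,0,0,0,0,0]]]' | grep -E 'eef|force';done;  python3 -m jog '[[[0,0,0.5,0,0,0],[0,0,0,0,0,0]]]'| grep -E 'eef|force'
```

```text
eef_pos: [499.5, 0.8, 82.6]
ft_force: [-4.9, 0.4, 6.4]
eef_pos: [501.3, 0.5, 81.6]
ft_force: [0.5, -0.3, 0.8]
eef_pos: [501.2, 0.5, 81.3]
ft_force: [-1.0, -0.3, 1.3]
```

The force dropped from 9 N to about 1 N as the seal let go. I'll hold briefly, retreat, open and look.

```bash
python3 -m jog '[[[0,0,0,0,0,0],[0,0,0,0,0,0],[0,0,-10,0,0,0],[0,0,-45,0,0,0],[0,0,-45,0,0,0],[0,0,-10,0,0,0]]]'; python3 -m jog '[[[40,0,0,0,0,0],[40,0,0,0,0,0],[40,0,0,0,0,0],[0,0,0,0,0,0]]]' 0 30; python3 - <<'E'
from h import *
a=shot('top','t3');b=shot('side','s3')
A=cv2.resize(a['frame'][180:260,385:450],None,fx=6,fy=6,interpolation=2);B=cv2.resize(b['frame'][285:375,275:385],None,fx=3.6,fy=3.6,interpolation=2)
c=np.zeros((480,800,3),np.uint8);c[:A.shape[0],:A.shape[1]]=A;c[:B.shape[0],400:400+B.shape[1]]=B;cv2.imwrite('pics/c3.png',c)
E
```

```text
time: 10.05
eef_pos: [503.2, 1.2, 194.7]
orientation: [[-0.992, 0.129, 0.006], [0.129, 0.992, -0.001], [-0.006, -0.0, -1.0]]
ft_force: [0.0, -0.5, -0.4]
opening: 0.3
time: 10.55
eef_pos: [379.0, 15.4, 190.5]
orientation: [[-0.991, 0.13, -0.002], [0.13, 0.991, -0.005], [0.002, -0.005, -1.0]]
ft_force: [-0.2, 0.4, -0.8]
opening: 72.3
```

View pics/c3.png

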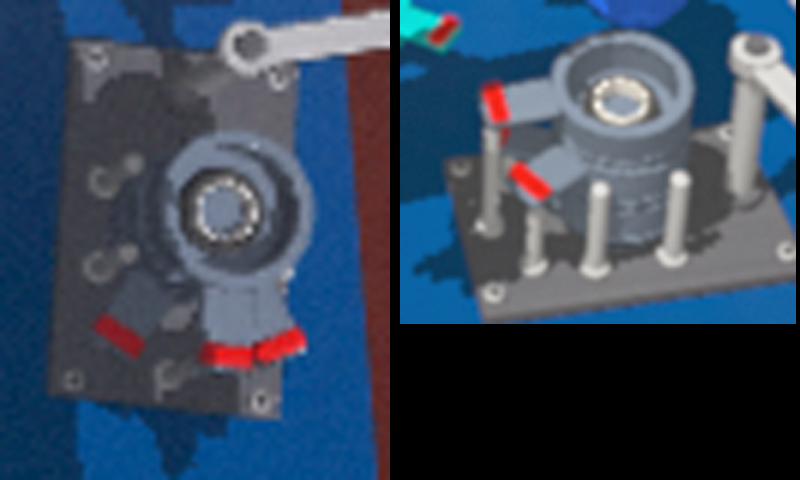

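The dish is visibly cocked in the side view with its far side high, and the ring is still in it. The rim centre is at about (424.3,214.1) in the top view. Next I'll compute the grasp target.

```bash
python3 - <<'E'
from h import *
a=load('t3');b=load('s3')
f=lambda x,y:(385+x/6-.42,180+y/6-.42)
g=lambda x,y:(275+(x-400)/3.6-.36,285+y/3.6-.36)
print('rimL,R,T',[onz(a,*f(*p),84.6)[:2].round(1) for p in((162,207),(314,207),(238,131))])
print('thumb',onz(a,*f(230,355),82),onz(b,*g(495,103),82))
t,h=tri(a,f(240,131),b,g(679,55))
print('rim side',onz(b,*g(622,85),84.6))
for th in (.06,.1,.14): # far-rim & rim-centre heights predicted in side view
    ux=np.array([.992,-.127,0]);p=np.array([556.8,-6.2,60])-26*ux
    q=lambda r,z:p+ux*((26+r)*np.cos(th)-z*np.sin(th))+np.array([0,0,(26+r)*np.sin(th)+z*np.cos(th)])
    for nm,r in(('far',30),('near',-30),('thumb',-54.5)): print(th,nm,q(r,22).round(1),((proj(a,q(r,22))-[385,180]+.42)*6).round(),((proj(b,q(r,22))-[275,285]+.36)*3.6+[400,0]).round())
s=sensors.observe();print(s['opening'],s['eef_pos'])
E
```

```text
rimL,R,T [array([557.1,  21.4]), array([555.7, -35.1]), array([584.9,  -9. ])]
thumb [501.88465131  -0.53067104  82.        ] [ 4.98717819e+02 -1.67711434e-01  8.20000000e+01]
rim side [552.59581154  -8.71605642  84.6       ]
0.06 far [585.2  -9.8  85.3] [241. 130.] [693.  70.]
0.06 near [525.7  -2.2  81.7] [230. 291.] [557.  93.]
0.06 thumb [501.5   0.9  80.3] [225. 357.] [500. 103.]
0.1 far [584.1  -9.7  87.5] [243. 132.] [691.  66.]
0.1 near [524.9  -2.1  81.5] [229. 293.] [555.  94.]
0.1 thumb [500.7   1.   79. ] [224. 359.] [498. 106.]
0.14 far [583.   -9.6  89.6] [244. 134.] [689.  63.]
0.14 near [524.   -2.   81.2] [229. 295.] [553.  95.]
0.14 thumb [500.    1.1  77.8] [223. 361.] [497. 108.]
84.8990561058019 [382.26443468  15.696575   191.34681273]
```

```bash
python3 -m jog '[[[-58,0,0,0,0,0],[-58,0,0,0,0,0],[-57.5,-0.6,0,0,0,0],[0,0,40,0,0,0],[0,0,40,0,0,0],[0,0,0,0,0,0]]]' 0 30; python3 -m jog '[[[0,0,12,0,0,0],[0,0,12,0,0,0],[0,0,10,0,0,0],[0,0,7,0,0,0],[0,0,5,0,0,0],[0,0,0,0,0,0]]]';  python3 - <<'E'
from h import *
a=shot('top','t4');b=shot('side','s4')
A=cv2.resize(a['frame'][180:260,385:450],None,fx=6,fy=6,interpolation=2);B=cv2.resize(b['frame'][265:375,275:385],None,fx=3.6,fy=3.6,interpolation=2)
c=np.zeros((480,800,3),np.uint8);c[:A.shape[0],:A.shape[1]]=A;c[:B.shape[0],400:400+B.shape[1]]=B;cv2.imwrite('pics/c4.png',c)
E
```

```text
time: 11.4
eef_pos: [552.3, -7.0, 107.5]
orientation: [[-0.992, 0.129, -0.008], [0.129, 0.992, 0.002], [0.008, 0.001, -1.0]]
ft_force: [-0.4, 0.2, -0.8]
opening: 85.3
time: 12.15
eef_pos: [553.9, -7.0, 65.1]
orientation: [[-0.992, 0.129, -0.0], [0.129, 0.992, -0.0], [0.0, -0.0, -1.0]]
ft_force: [-0.0, -0.4, 0.2]
opening: 85.5
```

View pics/c4.png

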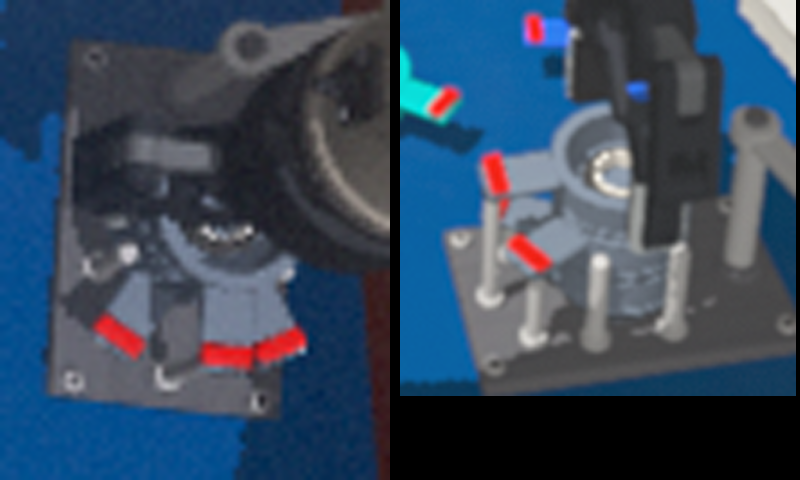

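```bash
python3 - <<'E'
from h import *
b=load('s4')
for z in(64,70,77,82):
  print(z,[((proj(b,np.array([553.9,-7,z])-d*np.array([.127,.992,0])+e*np.array([.992,-.127,0]))-[275,265]+.36)*3.6+[400,0]).round().tolist() for d,e in((42.5,-11),(42.5,11),(57,-11),(57,11))])
E
```

```text
64 [[625.0, 267.0], [677.0, 260.0], [635.0, 294.0], [688.0, 286.0]]
70 [[625.0, 256.0], [678.0, 249.0], [636.0, 282.0], [690.0, 275.0]]
77 [[627.0, 243.0], [679.0, 236.0], [637.0, 269.0], [691.0, 262.0]]
82 [[627.0, 233.0], [680.0, 226.0], [638.0, 260.0], [692.0, 253.0]]
```

The open fingertips match about z 77, as expected, and are centred along the stack. They'll swing down to about 69 as they close, so I'll close now.

```bash
python3 -m jog '[[[0,0,0,0,0,0],[0,0,0,0,0,0],[0,0,0,0,0,0],[0,0,0,0,0,0],[0,0,0,0,0,0],[0,0,0,0,0,0],[0,0,0,0,0,0],[0,0,0,0,0,0]]]' 0.45 30; 
```

```text
time: 13.25
eef_pos: [554.6, -6.0, 65.9]
orientation: [[-0.992, 0.129, 0.001], [0.129, 0.992, 0.001], [-0.001, 0.001, -1.0]]
ft_force: [-0.3, 2.6, 5.7]
opening: 59.0
```

```bash
python3 -m jog '[[[0,0,-2,0,0,0],[0,0,-2,0,0,0],[0,0,-2,0,0,0],[0,0,-2,0,0,0],[0,0,0,0,0,0]]]' 0.6 30|grep -vE orient; python3 - <<'E'
from h import *
b=shot('side','s5')
B=cv2.resize(b['frame'][255:375,265:395],None,fx=5,fy=5,interpolation=2)
cv2.imwrite('pics/c5.png',B)
E
```

```text
time: 13.88
eef_pos: [553.8, -7.8, 73.2]
ft_force: [-0.6, -0.3, -1.4]
opening: 59.6
```

View pics/c5.png

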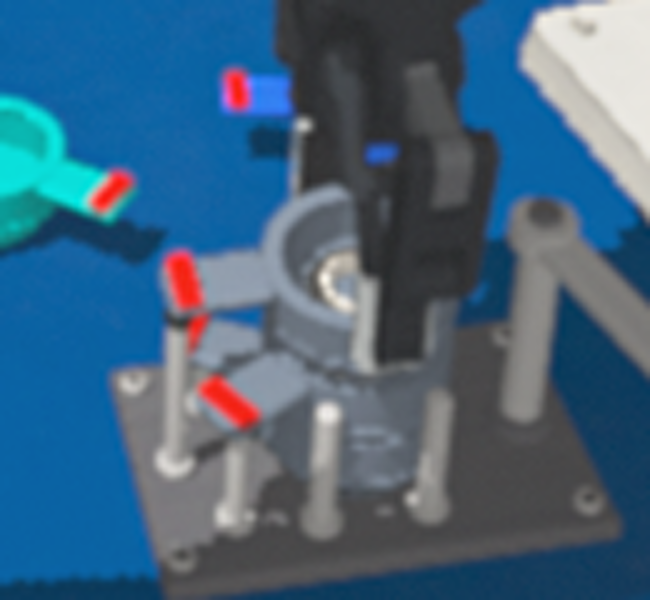

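The middle pad is still at px (311,335) and the wrist load is only about 1.5 N, so just the top dish came up. Lifting on.

```bash
python3 -m jog '[[[0,0,-4,0,0,0],[0,0,-6,0,0,0],[0,0,-10,0,0,0],[0,0,-15,0,0,0],[0,0,-15,0,0,0],[0,0,-15,0,0,0],[0,0,-10,0,0,0],[0,0,-5,0,0,0],[0,0,0,0,0,0],[0,0,0,0,0,0]]]' |grep -vE orient; python3 - <<'E'
from h import *
a=shot('top','t6');b=shot('side','s6')
A=cv2.resize(a['frame'][165:265,370:465],None,fx=4,fy=4,interpolation=2)
B=cv2.resize(b['frame'][215:365,265:395],None,fx=3.1,fy=3.1,interpolation=2)
c=np.zeros((470,800,3),np.uint8);c[:A.shape[0],:A.shape[1]]=A;c[:B.shape[0],385:385+B.shape[1]]=B;cv2.imwrite('pics/c6.png',c)
E
```

```text
time: 15.18
eef_pos: [553.6, -7.1, 152.8]
ft_force: [-0.4, -0.2, -1.3]
opening: 59.3
```

View pics/c6.png

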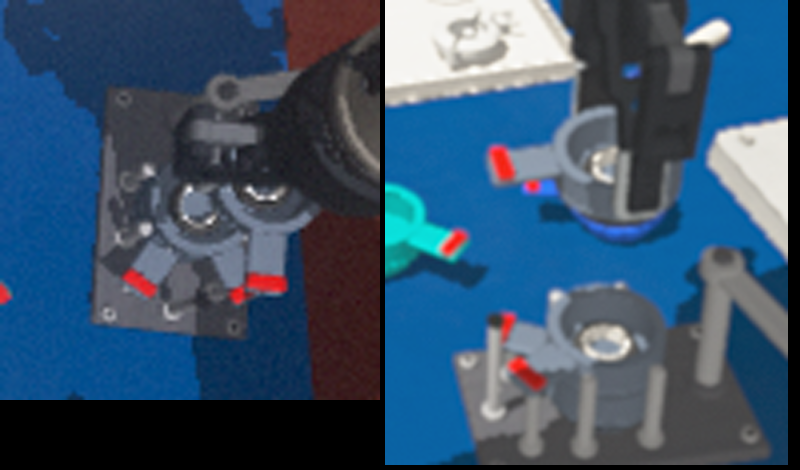

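Top dish is clear at about px (302,268) in the side view, ring in it, with both lower dishes still in the rack. Now the tilt check, then transport.

```bash
python3 - <<'E'
from h import *
a=load('t6');b=load('s6')
def red(d,x0,x1,y0,y1):
    hsv=cv2.cvtColor(d['frame'],cv2.COLOR_BGR2HSV);m=((hsv[...,0]<8)|(hsv[...,0]>172))&(hsv[...,1]>150)&(hsv[...,2]>70)
    y,x=np.nonzero(m[y0:y1,x0:x1]);return x.mean()+x0,y.mean()+y0,len(x)
p=red(a,430,445,228,242);q=red(b,295,308,255,280);print(p,q)
print(tri(a,p[:2],b,q[:2]))
E
python3 -m jog '[[[4,10,0,0,0,0],[8,22,0,0,0,0],[11,33,0,0,0,0],[14,40,0,0,0,0],[15,45,0,0,0,0],[17,50,0,0,0,0],[17,50,0,0,0,0],[15,45,0,0,0,0],[14,40,0,0,0,0],[11,34,0,0,0,0],[8,23,0,0,0,0],[4,12,0,0,0,0]]]'
```

```text
(np.float64(435.8333333333333), np.float64(235.6904761904762), 42) (np.float64(302.3137254901961), np.float64(267.3529411764706), 51)
(array([ 4.99256930e+02, -3.92389364e-01,  1.67068535e+02]), np.float64(1.1875350163094416))
time: 16.77
eef_pos: [467.7, 413.6, 153.2]
orientation: [[-0.992, 0.126, -0.001], [0.126, 0.992, 0.001], [0.001, 0.001, -1.0]]
ft_force: [-0.0, -0.1, -0.7]
opening: 59.9
```

```bash
python3 -m jog '[[[0,0,15,0,0,0],[0,0,25,0,0,0],[0,0,30,0,0,0],[0,0,25,0,0,0],[0,0,13,0,0,0],[0,0,7,0,0,0],[0,0,0,0,0.055,0],[0,0,0,0,0.055,0],[0,0,0,0,0,0],[0,0,0,0,0,0]]]'; python3 - <<'E'
from h import *
a=shot('top','t7');b=shot('side','s7')
A=cv2.resize(a['frame'][205:315,185:300],None,fx=3.4,fy=3.4,interpolation=2)
B=cv2.resize(b['frame'][170:270,180:335],None,fx=2.6,fy=2.6,interpolation=2)
c=np.zeros((380,800,3),np.uint8);c[:A.shape[0],:A.shape[1]]=A;c[:B.shape[0],394:394+B.shape[1]]=B;cv2.imwrite('pics/c7.png',c)
E
```

```text
time: 18.02
eef_pos: [469.2, 411.9, 38.7]
orientation: [[-0.986, 0.129, -0.108], [0.128, 0.992, 0.015], [0.109, 0.001, -0.994]]
ft_force: [-0.5, -0.7, -1.3]
opening: 59.3
```

View pics/c7.png

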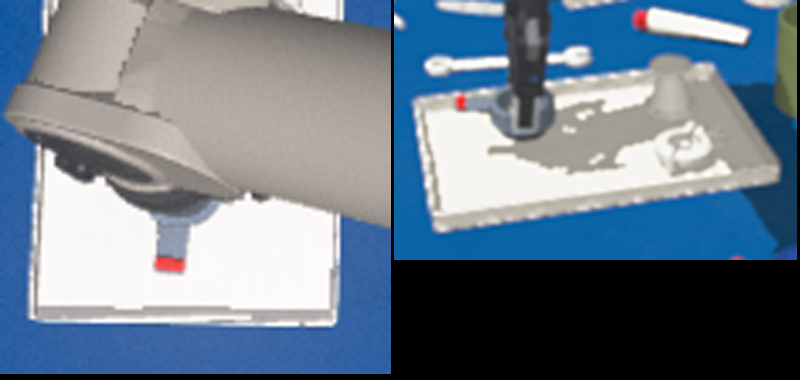

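The dish hangs level-looking over the middle of the empty half, with its pad at top crop (170,265) and well inside the walls. Lowering until it touches.

```bash
python3 -m jog '[[[0,0,8,0,0,0],[0,0,7,0,0,0],[0,0,4,0,0,0],[0,0,2,0,0,0],[0,0,0,0,0,0]]]'|grep -E 'eef|force'; for i in 1 2 3; do python3 -m jog '[[[0,0,1,0,0,0],[0,0,0,0,0,0]]]'|grep -E 'eef|force'; done
```

```text
eef_pos: [467.2, 411.8, 17.2]
ft_force: [0.5, 0.8, -1.1]
eef_pos: [467.1, 411.8, 16.5]
ft_force: [0.5, -0.1, -1.2]
eef_pos: [467.1, 411.9, 15.5]
ft_force: [-0.3, -0.9, -1.4]
eef_pos: [466.9, 412.0, 15.2]
ft_force: [-1.4, -1.4, 4.5]
```

```bash
python3 -m jog '[[[0,0,0.7,0,0,0],[0,0,0,0,0,0]]]'|grep -E 'eef|force'; python3 -m jog '[[[0,0,0,0,0,0],[0,0,0,0,0,0],[0,0,0,0,0,0],[0,0,0,0,0,0],[0,0,0,0,0,0],[0,0,0,0,0,0],[0,0,0,0,0,0],[0,0,0,0,0,0]]]' 0 30
```

```text
eef_pos: [466.9, 412.0, 15.1]
ft_force: [-1.5, -1.2, 8.6]
time: 20.75
eef_pos: [466.8, 411.9, 13.7]
orientation: [[-0.986, 0.129, -0.109], [0.129, 0.992, 0.014], [0.11, -0.0, -0.994]]
ft_force: [-0.3, 0.1, -0.9]
opening: 85.4
```

```bash
python3 -m jog '[[[0,0,-10,0,0,0],[0,0,-25,0,0,0],[0,0,-40,0,0,0],[0,0,-50,0,0,0],[0,0,-50,0,0,0],[0,-60,0,0,0,0],[0,-60,0,0,0,0],[0,-60,0,0,0,0],[0,-60,0,0,0,0],[0,0,0,0,0,0]]]'; python3 - <<'E'
from h import *
a=shot('top','t8');b=shot('side','s8')
A=cv2.resize(a['frame'][160:315,185:450],None,fx=1.5,fy=1.5,interpolation=2)
B=cv2.resize(b['frame'][170:375,180:390],None,fx=1.9,fy=1.9,interpolation=2)
C=cv2.resize(b['frame'][190:250,185:285],None,fx=3.9,fy=3.9,interpolation=2)
c=np.zeros((480,800,3),np.uint8);c[:A.shape[0],:A.shape[1]]=A;c[:B.shape[0],400:400+B.shape[1]]=B;c[240:474,:390]=C;cv2.imwrite('pics/c8.png',c)
E
```

```text
time: 22.0
eef_pos: [455.4, 164.8, 187.3]
orientation: [[-0.984, 0.139, -0.109], [0.139, 0.99, 0.01], [0.109, -0.005, -0.994]]
ft_force: [0.5, 0.4, -0.4]
opening: 85.5
```

View pics/c8.png

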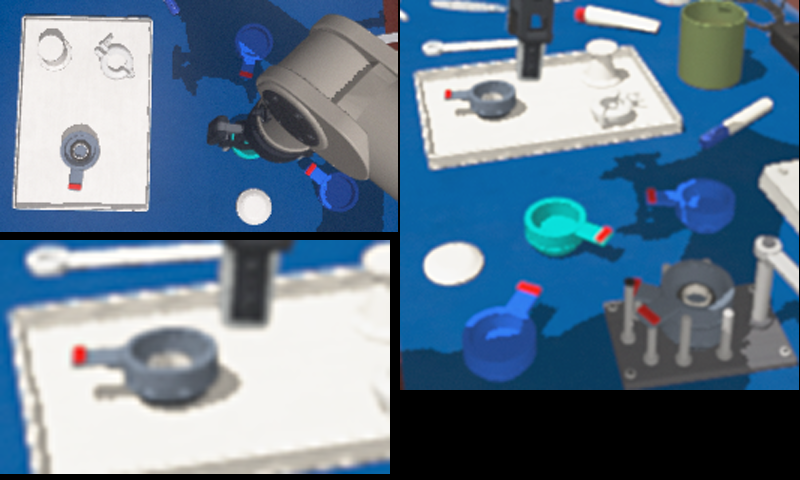

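The dish stands flat in the empty half with its ring in it, and the lower pair is in the rack. One numeric check, then I'll hand in.

```bash
python3 - <<'E'
from h import *
for n in('s2','s6','s8'):
    d=load(n);hsv=cv2.cvtColor(d['frame'],cv2.COLOR_BGR2HSV);m=((hsv[...,0]<8)|(hsv[...,0]>172))&(hsv[...,1]>150)&(hsv[...,2]>60)
    y,x=np.nonzero(m[327:345,302:325]);print(n,x.mean()+302,y.mean()+327,len(x))
a=load('t8');b=load('s8')
print('ring',onz(a,185+82/1.5,160+152/1.5,19).round(1),'rim',onz(a,185+80/1.5,160+147/1.5,32).round(1))
print('pad z',tri(a,(185+75.5/1.5,160+186/1.5),b,(185+80/3.9,190+(355-240)/3.9)))
print(ctrl.hand_in())
E
```

```text
s2 310.75 334.9791666666667 48
s6 310.078431372549 334.8627450980392 51
s8 310.42857142857144 335.0612244897959 49
ring [465.9 409.1  19. ] rim [472.9 410.9  32. ]
pad z (array([414.2094905 , 418.38423246,  30.43934155]), np.float64(0.4321255339762451))
the job is handed in; nothing more can be done
None
```

The top dish is standing flat in the empty half of the parts tray, and I have handed the job in. I swung the keeper aside to about 1.75 rad. The seal popped at about 9 N, with the force dropping to about 1 N. I then lifted off only that dish and set it down level and released.

**Position:** the dish is at about (470, 410) mm, roughly 60 mm from the tray's middle, with its ring in it. The rim and ring points from my last picture differ by about 7 mm along x, because I read the pixels by eye, but both are well inside the limits.

**Flatness:** the pad came out at about 30 mm high, where 35 mm was expected for a flat dish on the 2 mm floor. That reading rests on hand-picked pixels. The picture shows the dish flat and it was pressed onto the floor with about 8 N, but the tilt was not confirmed by measurement.

**Lower dishes and bystanders:** one lower pad was within 0.4 px of its earlier place in the side view. The bystanders show no sign of having moved in the last picture, but I did not measure them.

**Time:** the clock stood at about 22 s, and the gripper was clear of everything. I viewed 11 pictures, one over the budget.

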